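# Put the samples away after a measuring run

### The arm

A 6-joint arm with a two-finger parallel gripper is mounted at the origin on a cart in front of the work surface, level with it; the furniture and walls round the work are solid. World frame = base frame: x ahead of the robot, y to its left, z up, the work surface at z = 0. Lengths are in m, angles in degrees, forces in N, time in s.
With the tool pointing down it reaches from about 0.35 to 0.975 m from the base axis. Payload 4.9 kg.
Tool frame: the origin (TCP) lies at the very end of the fingers, on their centre line; the grasp point (between the pads) lies 19 mm behind it; z points along the fingers, y is the line along which they close (so a half turn about z gives the same grasp; the last joint's range is limited). The gripper opens to 85 mm and grips with 20 to 120 N. Pads are 22 mm wide; open, the fingers measure 114 mm over their backs; the gripper's body (76 mm by 85 mm) begins 54 mm behind the grasp point. The pads swing forward as they close: fully open they stand 13 mm farther back than shut.
Start: joints at [60.447, 3.019, 92.412, -0, 84.569, -6.818], TCP at [0.242, 0.576, 0.231] pointing down, gripper open.
Joint ranges: [-172.51, 172.51], [-57.92, 126.97], [3.15, 148.05], [-58.71, 238.71], [5.1, 150.11], [-179.66, 179.66]. Speed limits (degrees/s): [147.25, 147.25, 180, 180, 180, 180].

### API

Orientations are given as a 3x3 rotation matrix whose columns are the frame's x, y, z axes.
In Python, from rig import manip, eyes, order gives the robot as it stands.
- The arm moves only by the tool step_arm, never from a script. Its argument "steps" is text: rows parted by semicolons, each of 7 numbers parted by spaces: the shift along the tool's x, y, z in mm, then the turn, a rotation vector about the tool's x, y, z in degrees, then the closure, from -1 (fully open) to 1 (shut), so that 0 is half open. In form: x y z rx ry rz fingers; .... A call has 1 to 8 rows; each row is the pose to reach, as a shift and turn from the pose commanded when the call began, along the tool's axes at that moment; what a row does not reach only later rows make up. A row lasts 1/10 s, in which the tool goes at most 50 mm and 8.59 degrees, less where a joint would pass 70% of its speed; a pose out of reach is approached as far as the arm can. A call with a gripper value outside its range is refused whole. The fingers move at their own pace and stop on an object; "squeeze" is the grip in N (left out, the last holds). Time passes only in rows, so rows that repeat a pose let the fingers close. It gives the time, the measured TCP pose, the force, the opening and the grip force at its end, in the units of the state.
- manip.state(): the state, without advancing time (a new reading comes with each control period).
- eyes.camera(name): name is "scene" or "top" or "wrist"; returns a dict with "color" (420x560x3 uint8, red, green, blue), "fovy" (degrees; the focal length in pixels is half the picture's height over the tangent of half this angle, whatever the lens; pixels are square), "cx", "cy" (the principal point, pixels), "origin" and "attitude" of the camera in the world. Camera axes: x right, y down, z forward; pixel columns grow to the right and rows downward; lengths in m; the calibration is good to about 2 mm. A picture is of the moment at which its call begins. There is no depth.
- order.job_done(): hands the job in; it is judged then, once.
The state is a dict: "time": time; "q": joint angles; "joint_velocities": joint speeds; "joint_efforts": joint torques, N m; "eef_pos": TCP position; "tool_rot": TCP orientation; "contact_force": force on the tool from outside, world axes, zero at the start; "moment": the same for the moment, N m; "opening": opening from 0.0 (shut) to 1.0 (fully open); "gripper_force": force on a finger pad.
Only numpy, scipy, OpenCV 4.12 (cv2) and the standard library are available. Lean on these libraries where they do the work, as an engineer would, in place of code of your own. Each camera call takes 0.05 s, during which the arm holds its last target. There are 200 camera calls.

### The job

Clear up after the measuring run: stand the two sample vials upright in the two free bays of the vial tray, one in each, stand the cuvette upright in a bay of the cuvette tray, and lay the loose screw cap flat in the steel dish. One of the vials is still in the sample changer: turn the turntable until that vial stands in the gap of the hold-down rail, then lift it out there. Leave the vial that is already in the tray standing in its place.

Things in the scene. Friction and masses are not known exactly. Their poses are not given: they have to be found in the camera images.
- turntable: changer's metal disc, 192 mm wide, turns both ways about its origin's vertical axis and stays put (friction 0.06 N m). Origin: disc underside, 34 mm above the worktop. In the middle a round black knob, 36 mm wide, grip 50 to 79 mm above the origin. Six cups 76 mm from the axis, 60 deg apart (inside 31 mm wide, floor 8, rim 34 mm above the origin): one holds vial_b, one a fixed steel plug, 50 mm above the origin
- gate (a point): fixed point in the middle of the gap of the changer's hold-down rail, 76 mm from the axis, 42 mm above the worktop: where a vial's foot stands once its cup is turned to the gap. The rail, 6 mm steel wire, circle of radius 80 mm round the axis, 117 mm above the worktop, just over the vial tops, on three posts, is open for 64 deg either side of this point; only there can a vial be lifted out
- vial_b: sample vial in a cup of the turntable: upright round vial with black screw cap, 27 mm across, 68 mm tall, cap 24 mm across; origin at the centre of its underside, z up. Same kind as vial_a
- vial_a: sample vial standing on the worktop: upright round vial with black screw cap, 27 mm across, 68 mm tall; origin at the centre of its underside, z up
- cuvette: glass cuvette with white stopper standing upright on the worktop: a slim square column 12 x 13 mm, 51 mm tall; origin at the centre of its underside, x and y square to its sides, z up
- screw_cap: loose blue screw cap lying on the worktop, closed side up: 38 mm across, 18 mm tall; origin at the centre of its underside, z up
- vial_tray: white vial tray, fixed: 53 x 153 mm, 30 mm high, three square bays in a row along its own y axis (each 47 x 47 mm inside, centres at y = -50, 0 and +50 mm); floor 3 mm thick, walls 3 mm; lips at both ends stick out 7 mm at rim height; origin at the centre of the underside. vial_c stands in the middle bay, the end bays are free
- vial_c: sample vial (27 mm across, 68 mm tall) that already stands in the middle bay of the vial tray and stays there; origin at the centre of its underside, z up
- cuvette_tray: small white cuvette tray, fixed: 40 x 77 mm, 20 mm high, two square bays side by side along its own y axis (each 34 x 34 mm inside, centres at y = -18.5 and +18.5 mm), both empty; floor 3 mm thick, walls 3 mm; lips at both ends stick out 7 mm at rim height; origin at the centre of the underside
- cap_dish: round steel dish for caps, fixed: 120 mm across at the rim, 12 mm high, flat floor 2 mm thick and about 105 mm across inside; origin at the centre of the underside
There are look-alikes about, which are no part of the job. What is shaped like the vial_a but red or turquoise is not meant.

How it is judged (in metres and radians):
On the way:
1. the turntable has been turned so that the vial in it stands, still in its cup, in the gap of the hold-down rail (within 40 mm of the middle of the gap) (horizontal distance between vial_b and gate below 0.04 m and height (world z) of vial_b between 0.035 and 0.05 m and angle between vial_b's own z axis and vertical below 0.25 rad), for 0.2 s.
At the end, for the whole second after the job is handed in: A vial upright on the floor of each end bay of the vial tray, the third still in the middle; the cuvette upright on the floor of a cuvette-tray bay (each within 12.5 mm of its bay centre); the cap flat on the floor of the dish within 36 mm of its centre; all at rest ((((x of vial_a in the frame of vial_tray between -0.0125 and 0.0125 m and y of vial_a in the frame of vial_tray between 0.0375 and 0.0625 m and z of vial_a in the frame of vial_tray below 0.008 m) and (x of vial_b in the frame of vial_tray between -0.0125 and 0.0125 m and y of vial_b in the frame of vial_tray between -0.0625 and -0.0375 m and z of vial_b in the frame of vial_tray below 0.008 m)) or ((x of vial_a in the frame of vial_tray between -0.0125 and 0.0125 m and y of vial_a in the frame of vial_tray between -0.0625 and -0.0375 m and z of vial_a in the frame of vial_tray below 0.008 m) and (x of vial_b in the frame of vial_tray between -0.0125 and 0.0125 m and y of vial_b in the frame of vial_tray between 0.0375 and 0.0625 m and z of vial_b in the frame of vial_tray below 0.008 m))) and x of vial_c in the frame of vial_tray between -0.0125 and 0.0125 m and y of vial_c in the frame of vial_tray between -0.0125 and 0.0125 m and z of vial_c in the frame of vial_tray below 0.008 m and ((x of cuvette in the frame of cuvette_tray between -0.0125 and 0.0125 m and y of cuvette in the frame of cuvette_tray between 0.006 and 0.031 m and z of cuvette in the frame of cuvette_tray below 0.008 m) or (x of cuvette in the frame of cuvette_tray between -0.0125 and 0.0125 m and y of cuvette in the frame of cuvette_tray between -0.031 and -0.006 m and z of cuvette in the frame of cuvette_tray below 0.008 m)) and horizontal distance between screw_cap and cap_dish below 0.036 m and z of screw_cap in the frame of cap_dish below 0.008 m and angle between each of vial_a, vial_b, vial_c, cuvette, screw_cap's own z axis and vertical below 0.12 rad and linear speed of each of vial_a, vial_b, vial_c, cuvette, screw_cap below 0.02 m/s); the robot touches nothing.
It fails at once if the vial already in the tray is knocked over or taken from its place (angle between vial_c's own z axis and vertical above 0.35 rad or distance of vial_c from where it was at the start of the episode above 0.022 m).
It also fails if it takes over 128 s, if anything falls off the work surface, if the arm or the gripper's body presses on something with over 40 N, if the wrist force passes 120 N, or if a joint passes its speed limit or range.

## Working session

There is one attempt and no reset: what is moved stays moved. The work goes in short steps, Python scripts to look and compute and a tool call to move; the robot and the scene stay as the last step left them, time stands still between calls to the robot, and variables do not carry over. Pictures are saved under pics/ and viewed, at most 14 in all, crops included, and the job is handed in when it is done.

Besides the shell and the picture viewer there is one more tool, called after "Emit:" by a JSON object that holds its "op" and its "data", one argument or row to a line. step_arm: Moves the arm, as the interface text tells. Its arguments: {"type":"object","properties":{"steps":{"type":"string"},"squeeze":{"type":"number"}},"required":["steps"]}

```bash
ls; mkdir -p pics; cat > h.py <<'E'
import numpy as np, cv2
from rig import manip, eyes, order
def cam(n):
    c=eyes.camera(n); h=c["color"].shape[0]
    c["f"]=h/2/np.tan(np.radians(c["fovy"])/2); c["R"]=np.array(c["attitude"]); c["o"]=np.array(c["origin"]); return c
def ray(c,u,v,z):
    d=c["R"]@np.array([(u-c["cx"])/c["f"],(v-c["cy"])/c["f"],1]); return c["o"]+d*(z-c["o"][2])/d[2]
def proj(c,p):
    q=c["R"].T@(np.array(p)-c["o"]); return q[0]/q[2]*c["f"]+c["cx"],q[1]/q[2]*c["f"]+c["cy"]
def save(c,n,crop=None,s=1):
    im=c["color"][:,:,::-1]
    if crop: im=im[crop[1]:crop[3],crop[0]:crop[2]]
    cv2.imwrite("pics/"+n+".png",cv2.resize(im,None,fx=s,fy=s,interpolation=cv2.INTER_CUBIC))
E
python3 - <<'E'
from h import *
import pickle
for n in("top","scene"):
    c=cam(n); save(c,n+"0",None,1.4); pickle.dump(c,open(n+".pkl","wb")); print(n,c["o"],c["R"].round(3).tolist(),c["f"],c["cx"],c["cy"])
s=manip.state(); print(s["eef_pos"],np.array(s["tool_rot"]).round(3),s["opening"],s["time"])
E
```

```text
pics
top [0.47142651 0.03736354 1.41436091] [[0.025, -0.999, 0.038], [-1.0, -0.025, 0.004], [-0.003, -0.038, -0.999]] 520.8364549645797 281.87647528979227 208.28168117324861
scene [ 0.08171666 -0.47419286  0.87904689] [[0.755, -0.509, 0.412], [-0.655, -0.59, 0.472], [0.003, -0.626, -0.78]] 428.28270719209473 282.53759039703334 209.96238180369622
[0.24127164 0.57593725 0.23014844] [[-0.922  0.386 -0.001]
 [ 0.386  0.922 -0.002]
 [ 0.    -0.002 -1.   ]] 1.000474607808701 0.1
```

View pics/top0.png

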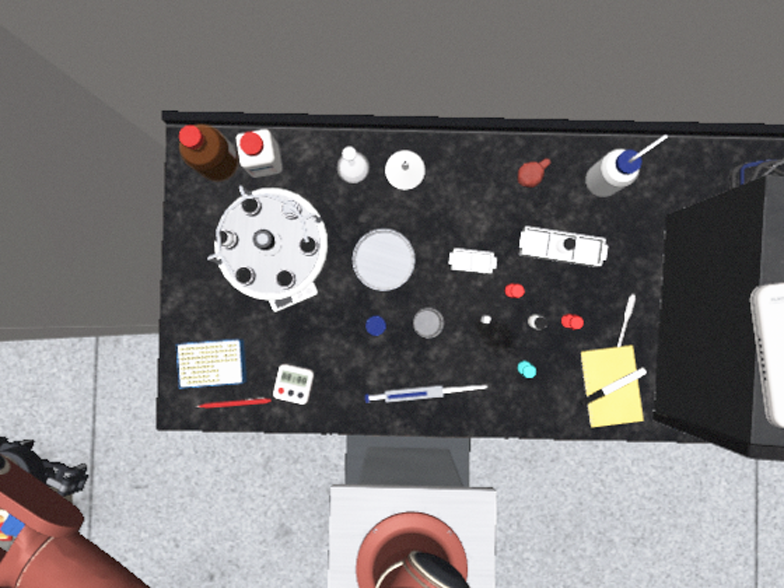

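View pics/scene0.png

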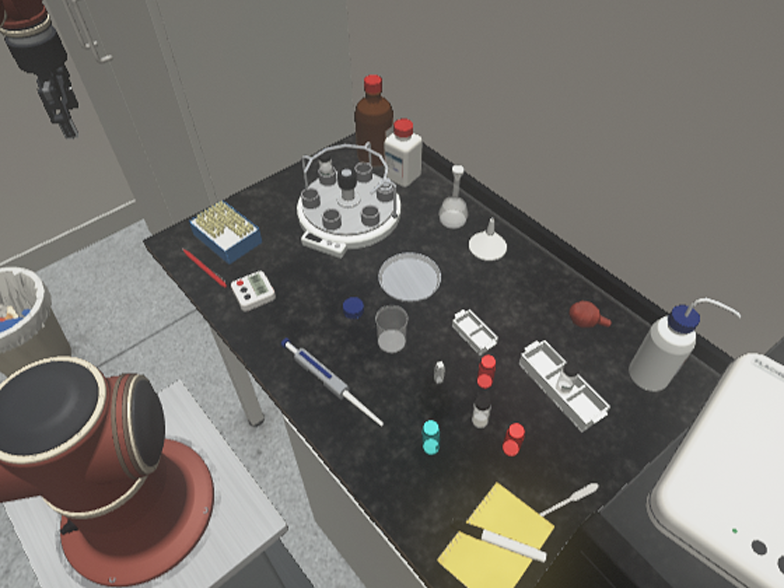

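The top view shows the turntable at about (265,242), dish (383,260), cuvette tray (473,261), vial tray (563,246), cap (375,325), cuvette (486,320) and vial_a (537,322). All are 1.4x pixels. Next I crop the turntable to find which cup holds vial_b.

```bash
python3 - <<'E'
import pickle,cv2,numpy as np
t=pickle.load(open("top.pkl","rb"))["color"];s=pickle.load(open("scene.pkl","rb"))["color"]
a=cv2.resize(t[125:225,140:240],(400,400),interpolation=cv2.INTER_CUBIC)
b=cv2.resize(s[95:190,200:295],(400,400),interpolation=cv2.INTER_CUBIC)
cv2.imwrite("pics/tt.png",np.hstack([a,b])[:,:,::-1])
E
```

```text
(no output)
```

View pics/tt.png

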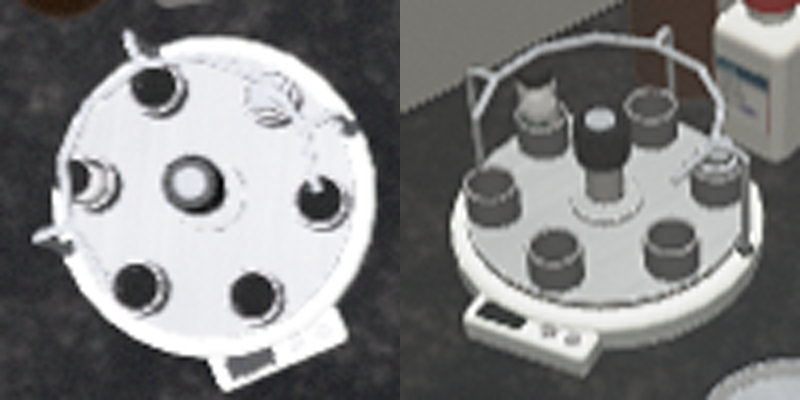

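The left crop shows vial_b in the left cup, at crop pixel (90,185), with its tall black cap leaning outward. The plug is at (272,100), the rail posts at (130,42), (45,235) and (345,125), and the knob at (190,183). The gap faces lower right.

```bash
cat >> h.py <<'E'
def tri(c1,p1,c2,p2):
    A=[];b=[]
    for c,(u,v) in((c1,p1),(c2,p2)):
        d=c["R"]@np.array([(u-c["cx"])/c["f"],(v-c["cy"])/c["f"],1]); d/=np.linalg.norm(d); P=np.eye(3)-np.outer(d,d); A.append(P); b.append(P@c["o"])
    return np.linalg.lstsq(np.vstack(A),np.hstack(b),rcond=None)[0]
def rows(p,yaw=None):
    """shift (mm) in tool axes to world TCP p; yaw = world angle wanted of the closing axis (mod 180)"""
    s=manip.state(); R=np.array(s["tool_rot"]); d=R.T@(np.array(p)-s["eef_pos"])*1000
    a=None
    if yaw is not None:
        cur=np.degrees(np.arctan2(R[1,1],R[0,1])); a=-((yaw-cur+90)%180-90)  # tool z is down
    return d.round(1), a, np.array(s["q"]).round(1)
E
python3 - <<'E'
from h import *
import pickle
t=pickle.load(open("top.pkl","rb"));s=pickle.load(open("scene.pkl","rb"))
T=lambda u,v:(140+u/4,125+v/4)
k=.2375
S=lambda u,v:(200+(u-400)*k,95+v*k)
print("knob z",ray(t,*T(190,183),.113),tri(t,T(190,183),s,S(600,120)), ray(s,*S(600,118),.113))
kn=ray(t,*T(190,183),.113)
for n,p,z in(("post1",(130,40),.117),("post2",(45,236),.117),("post3",(345,125),.117),("vialb",(75,180),.11),("plug",(268,95),.084)):
    q=ray(t,*T(*p),z)-kn; print(n,q.round(3),np.hypot(*q[:2]),np.degrees(np.arctan2(q[1],q[0])))
print("scene vialb", ray(s,*S(538,80),.11)-kn)
hsv=cv2.cvtColor(t["color"],cv2.COLOR_RGB2HSV)
L=lambda u,v:(u/1.4,v/1.4)
for n,p,z in(("dish",(383.5,260),.012),("cap",(375.5,326),.018),("cuv",(486,319.5),.051),("viala",(535,322),.068),("vialc",(569,243),.071),("ctray",(473,261),.02),("vtray",(563,246),.03)):
    print(n,ray(t,*L(*p),z).round(3))
for n,box,z in(("ctray",(312,170,362,202),.02),("vtray",(365,155,440,197),.03)):
    m=np.zeros(hsv.shape[:2],np.uint8); x0,y0,x1,y1=box; m[y0:y1,x0:x1]=((hsv[y0:y1,x0:x1,2]>140)&(hsv[y0:y1,x0:x1,1]<60))*255
    c=max(cv2.findContours(m,0,2)[0],key=cv2.contourArea); b=cv2.boxPoints(cv2.minAreaRect(c)); w=np.array([ray(t,*q,z) for q in b]); e1=w[1]-w[0];e2=w[2]-w[1]
    print(n,w.mean(0).round(3),np.linalg.norm(e1),np.degrees(np.arctan2(e1[1],e1[0])),np.linalg.norm(e2),np.degrees(np.arctan2(e2[1],e2[0])))
for n,p,z in(("dishS",(410,276),.012),("cuvtopS",(440,365),.051),("vaS",(482,394),.068),("capS",(353,305),.018)): print(n,ray(s,*L(*p),z).round(3))
E
```

```text
knob z [0.60983007 0.28200736 0.113     ] [0.61092002 0.28078977 0.11452031] [0.61443167 0.28289777 0.113     ]
post1 [0.089 0.04  0.004] 0.09709981932620312 24.15409732040884
post2 [-0.036  0.089  0.004] 0.09578763012504574 111.97795090118967
post3 [ 0.038 -0.097  0.004] 0.10396219660184038 -68.35643202815908
vialb [ 0.     0.073 -0.003] 0.07296470100928935 89.64578717367642
plug [ 0.061 -0.043 -0.029] 0.07454117869424466 -35.096905543394584
scene vialb [-0.00068706  0.06146195 -0.003     ]
dish [0.586 0.066 0.012]
cap [0.458 0.078 0.018]
cuv [ 0.476 -0.129  0.051]
viala [ 0.473 -0.217  0.068]
vialc [ 0.621 -0.277  0.071]
ctray [ 0.587 -0.105  0.02 ]
vtray [ 0.619 -0.275  0.03 ]
ctray [ 0.589 -0.104  0.02 ] 0.04219645338882607 -5.067995600067853 0.09211915902169535 -94.96742710676149
vtray [ 0.621 -0.275  0.03 ] 0.05553176409210369 -7.5710385203379404 0.16831933641426336 -97.31241216493756
dishS [0.59  0.065 0.012]
cuvtopS [ 0.477 -0.132  0.051]
vaS [ 0.482 -0.218  0.068]
capS [0.462 0.078 0.018]
```

The posts come out at 24°, 112° and −68°, so the gap centre is at about 204°. vial_b sits at about 88°, so the turn is about +116°. I go above the knob first.

Emit:
{"op": "step_arm", "data": {
  "steps": "-455 -128 0 0 0 0 -0.3;-455 -128 0 0 0 0 -0.3;-455 -128 0 0 0 0 -0.3;-455 -128 0 0 0 0 -0.3;-455 -128 0 0 0 0 -0.3;-455 -128 0 0 0 0 -0.3;-455 -128 0 0 0 0 -0.3;-455 -128 0 0 0 0 -0.3",
  "squeeze": 40
}}

```text
time: 0.9
eef_pos: [0.5559, 0.3261, 0.2308]
tool_rot: [[-0.922, 0.387, -0.001], [0.387, 0.922, -0.0], [0.001, -0.0, -1.0]]
contact_force: [-0.7, 0.1, -0.2]
opening: 0.649
gripper_force: 0.0
```

```bash
python3 - <<'E'
from h import *
c=cam("wrist"); save(c,"w1",None,1.2); print(rows([.612,.282,.15],None),manip.state()["eef_pos"],np.array(manip.state()["tool_rot"]).round(3).tolist(),manip.state()["opening"])
print(c["o"],c["R"].round(3).tolist()); print(proj(c,[.612,.282,.113]))
import pickle; pickle.dump(c,open("w1.pkl","wb"))
E
```

```text
(array([-61.5, -15.6,  80.9]), None, array([ 23.3,   5.9,  89.5,  -0.3,  84.6, -43.6])) [0.56125128 0.32078028 0.23055801] [[-0.92, 0.392, 0.003], [0.392, 0.92, -0.004], [-0.005, -0.003, -1.0]] 0.6487140211422245
[0.47725798 0.35929546 0.37366194] [[0.386, 0.872, 0.3], [0.923, -0.365, -0.126], [-0.001, 0.325, -0.946]]
(np.float64(257.9490050074364), np.float64(271.53252974493046))
```

View pics/w1.png

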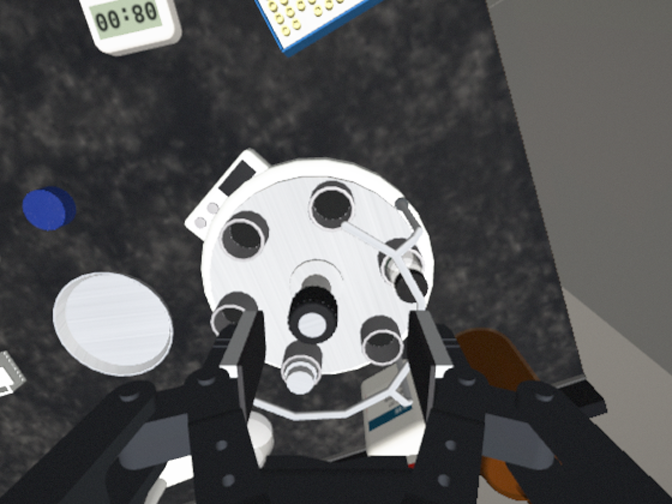

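Knob top at (312,325), which fits the prediction. vial_b's black cap is at (408,280) under the rail and the plug is at (300,375).

Emit:
{"op": "step_arm", "data": {
  "steps": "-60 -16 60 0 0 0 -0.3;-60 -16 60 0 0 0 -0.3;-60 -16 60 0 0 0 -0.3;-60 -16 60 0 0 0 -0.3"
}}

```text
time: 1.35
eef_pos: [0.6032, 0.2895, 0.1699]
tool_rot: [[-0.922, 0.387, -0.003], [0.387, 0.922, -0.0], [0.003, -0.002, -1.0]]
contact_force: [-0.5, -0.8, 1.2]
opening: 0.652
gripper_force: 0.0
```

```bash
python3 - <<'E'
from h import *
print(rows([.612,.282,.08]))
E
```

```text
(array([-11.2,  -3.3,  89.9]), None, array([ 19.3,  11.4,  89.3,   0. ,  79.5, -48. ]))
```

Emit:
{"op": "step_arm", "data": {
  "steps": "-11 -3 40 0 0 0 -0.3;-11 -3 70 0 0 0 -0.3;-11 -3 90 0 0 0 -0.3;-11 -3 90 0 0 0 -0.3;-11 -3 90 0 0 0 0.5;-11 -3 90 0 0 0 0.5;-11 -3 90 0 0 0 0.5;-11 -3 90 0 0 0 0.5"
}}

```text
time: 2.15
eef_pos: [0.6132, 0.2831, 0.0842]
tool_rot: [[-0.923, 0.386, 0.001], [0.386, 0.923, -0.0], [-0.001, 0.0, -1.0]]
contact_force: [-3.4, -1.9, 2.7]
opening: 0.409
gripper_force: 41.1
```

```bash
python3 - <<'E'
from h import *
c=cam("wrist"); s=manip.state(); print(s["opening"],s["gripper_force"],s["eef_pos"],s["contact_force"])
E
```

```text
0.40726997259824194 41.107244078229996 [0.61319356 0.28306777 0.08417119] [-4.71289964 -2.24207013  3.29999294]
```

Emit:
{"op": "step_arm", "data": {
  "steps": "0 0 0 0 0 -8 0.5;0 0 0 0 0 -16 0.5;0 0 0 0 0 -24 0.5;0 0 0 0 0 -32 0.5;0 0 0 0 0 -40 0.5;0 0 0 0 0 -48 0.5;0 0 0 0 0 -56 0.5;0 0 0 0 0 -64 0.5"
}}

```text
time: 3.0
eef_pos: [0.6131, 0.2838, 0.0841]
tool_rot: [[-0.748, -0.664, 0.001], [-0.664, 0.748, 0.002], [-0.002, 0.0, -1.0]]
contact_force: [-4.5, 0.0, 2.6]
opening: 0.407
gripper_force: 41.0
```

Emit:
{"op": "step_arm", "data": {
  "steps": "0 0 0 0 0 -8 0.5;0 0 0 0 0 -16 0.5;0 0 0 0 0 -24 0.5;0 0 0 0 0 -32 0.5;0 0 0 0 0 -40 0.5;0 0 0 0 0 -48 0.5;0 0 0 0 0 -52 0.5;0 0 0 0 0 -52 0.5"
}}

```text
time: 3.8
eef_pos: [0.6125, 0.284, 0.0841]
tool_rot: [[0.059, -0.998, -0.0], [-0.998, -0.059, 0.002], [-0.002, 0.0, -1.0]]
contact_force: [-7.1, -0.4, 3.7]
opening: 0.409
gripper_force: 41.2
```

```bash
python3 - <<'E'
from h import *
c=cam("top"); save(c,"tt2",(140,120,250,230),5); s=manip.state(); print(s["opening"],s["gripper_force"],s["eef_pos"],s["contact_force"],s["q"])
E
```

```text
0.4062136379061729 41.2165793046006 [0.61252985 0.28400159 0.08416959] [-6.30690141 -0.29081971  2.91483512] [ 1.85270394e+01  1.66504188e+01  9.17005390e+01  9.72406972e-02
  7.16294602e+01 -1.64825552e+02]
```

Emit:
{"op": "step_arm", "data": {
  "steps": "0 0 0 0 0 0 -0.3;0 0 0 0 0 0 -0.3;0 0 0 0 0 0 -0.3;0 0 -40 0 0 0 -0.3;0 0 -80 0 0 0 -0.3;0 0 -130 0 0 8 -0.3;0 0 -130 0 0 16 -0.3;0 0 -130 0 0 24 -0.3"
}}

```text
time: 4.65
eef_pos: [0.6148, 0.2833, 0.2156]
tool_rot: [[-0.36, -0.933, 0.007], [-0.933, 0.36, 0.002], [-0.004, -0.005, -1.0]]
contact_force: [0.2, 0.1, -0.8]
opening: 0.648
gripper_force: 0.0
```

Emit:
{"op": "step_arm", "data": {
  "steps": "0 0 0 0 0 8 -0.3;0 0 0 0 0 16 -0.3;0 0 0 0 0 24 -0.3;0 0 0 0 0 32 -0.3;0 0 0 0 0 40 -0.3;0 0 0 0 0 45 -0.3;0 0 0 0 0 45 -0.3"
}}

```text
time: 5.35
eef_pos: [0.6133, 0.2828, 0.2118]
tool_rot: [[-0.912, -0.411, 0.001], [-0.411, 0.912, 0.0], [-0.001, -0.0, -1.0]]
contact_force: [0.3, -0.4, -0.1]
opening: 0.648
gripper_force: 0.0
```

```bash
python3 - <<'E'
from h import *
import pickle
c=cam("wrist"); save(c,"w2",None,1.2); pickle.dump(c,open("w2.pkl","wb"))
print(manip.state()["eef_pos"],c["o"])
for a in (200,204): print(a,[1.2*x for x in proj(c,[.6125+.076*np.cos(np.radians(a)),.2835+.076*np.sin(np.radians(a)),.11])])
E
```

```text
[0.61319809 0.28276518 0.21167897] [0.53528837 0.24895464 0.35454962]
200 [np.float64(345.3925445225093), np.float64(117.9577684418334)]
204 [np.float64(336.18305234586404), np.float64(117.56996419660524)]
```

View pics/w2.png

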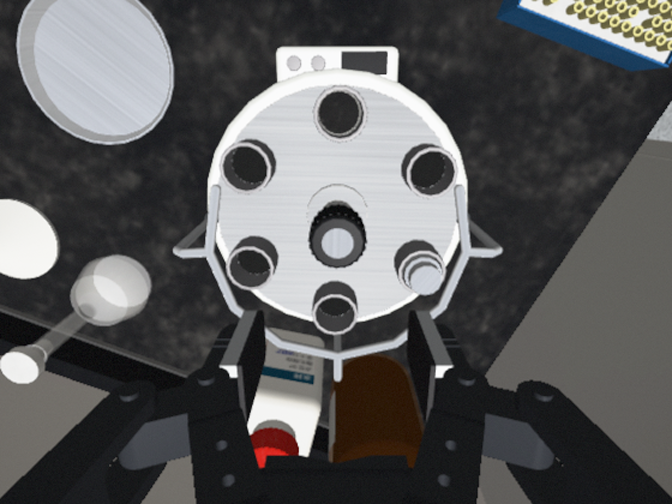

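In this view the gap is at the top, and the plug is at (420,270). The cup at (340,112) is the gate cup, seen from straight above. I check from the side that the vial is in it.

```bash
python3 - <<'E'
from h import *
import pickle
c=cam("scene"); save(c,"s2",(190,80,310,190),5)
w=pickle.load(open("w2.pkl","rb")); g=cv2.cvtColor(w["color"],cv2.COLOR_RGB2GRAY)
m=np.zeros_like(g); m[65:125,255:312]=(g[65:125,255:312]<60)*255
k=max(cv2.findContours(m,0,2)[0],key=cv2.contourArea); (u,v),(a,b),_=cv2.fitEllipse(k); print(u,v,a,b)
for z in(.11,.068): print(z,ray(w,u,v,z), (a+b)/2/w["f"]*(w["o"][2]-z))
E
```

```text
282.0940856933594 93.2152099609375 31.304170608520508 33.045101165771484
0.11 [0.539669   0.25251515 0.11      ] 0.023222141101613164
0.068 [0.54042135 0.25312664 0.068     ] 0.027210411090596003
```

View pics/s2.png

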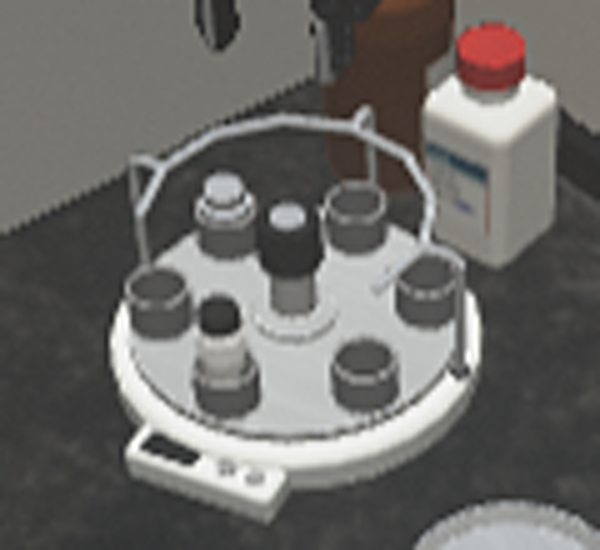

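The side view confirms vial_b stands in the gap, with its cap at (220,315). Next I grasp it.

Emit:
{"op": "step_arm", "data": {
  "steps": "40 1 0 0 0 0 -0.3;79 2 0 0 0 0 -0.3;79 2 40 0 0 0 -0.3;79 2 80 0 0 0 -0.3;79 2 115 0 0 0 -0.3;79 2 136 0 0 0 -0.3;79 2 136 0 0 0 -0.3;79 2 136 0 0 0 0"
}}

```text
time: 6.25
eef_pos: [0.5404, 0.2522, 0.0758]
tool_rot: [[-0.911, -0.412, 0.0], [-0.412, 0.911, 0.0], [-0.0, -0.0, -1.0]]
contact_force: [1.4, 0.5, 0.2]
opening: 0.504
gripper_force: 0.0
```

Emit:
{"op": "step_arm", "data": {
  "steps": "0 0 0 0 0 0 1;0 0 0 0 0 0 1;0 0 0 0 0 0 1;0 0 0 0 0 0 1;0 0 0 0 0 0 1",
  "squeeze": 25
}}

```text
time: 6.75
eef_pos: [0.5417, 0.2527, 0.0778]
tool_rot: [[-0.912, -0.411, 0.004], [-0.411, 0.912, 0.001], [-0.004, -0.0, -1.0]]
contact_force: [-0.9, 0.7, 5.9]
opening: 0.303
gripper_force: 25.1
```

Emit:
{"op": "step_arm", "data": {
  "steps": "0 0 -25 0 0 0 1;0 0 -65 0 0 0 1;0 0 -110 0 0 0 1;10 -32 -120 0 0 8 1;24 -77 -120 0 0 16 1;38 -122 -120 0 0 24 1;52 -167 -120 0 0 32 1;66 -212 -120 0 0 40 1"
}}

```text
time: 7.55
eef_pos: [0.567, 0.03, 0.1957]
tool_rot: [[-0.961, 0.276, 0.001], [0.276, 0.961, -0.0], [-0.001, 0.0, -1.0]]
contact_force: [0.4, 0.1, -0.0]
opening: 0.303
gripper_force: 25.0
```

```bash
python3 - <<'E'
from h import *
s=manip.state(); print(rows([.6135,-.3255,.19],-7.4),s["opening"],s["gripper_force"],s["eef_pos"],s["contact_force"])
E
```

```text
(array([-142.9, -328.8,    5.8]), np.float64(81.36549184694687), array([ -4.5,  -3.4, 102.3,  -0. ,  81.1, -78.4])) 0.30303718693255144 24.974629576317966 [0.56697322 0.02999119 0.19568927] [ 0.37053842  0.13810143 -0.02932521]
```

Emit:
{"op": "step_arm", "data": {
  "steps": "-18 -42 0 0 0 8 1;-36 -84 0 0 0 16 1;-54 -126 0 0 0 24 1;-72 -168 0 0 0 32 1;-90 -210 0 0 0 40 1;-108 -252 0 0 0 48 1;-126 -294 0 0 0 56 1;-143 -329 0 0 0 64 1"
}}

```text
time: 8.35
eef_pos: [0.6152, -0.3263, 0.1954]
tool_rot: [[-0.172, 0.985, 0.0], [0.985, 0.172, -0.0], [-0.0, 0.0, -1.0]]
contact_force: [0.7, -0.2, -0.6]
opening: 0.301
gripper_force: 25.0
```

Emit:
{"op": "step_arm", "data": {
  "steps": "0 0 0 0 0 8.5 1;0 0 0 0 0 17 1;0 0 0 0 0 17 1;0 0 0 0 0 17 1"
}}

```text
time: 8.75
eef_pos: [0.6154, -0.3236, 0.1953]
tool_rot: [[0.114, 0.993, -0.0], [0.993, -0.114, -0.0], [-0.0, -0.0, -1.0]]
contact_force: [-0.7, 1.0, -1.1]
opening: 0.298
gripper_force: 25.0
```

```bash
python3 - <<'E'
from h import *
import pickle
c=cam("wrist"); pickle.dump(c,open("w3.pkl","wb")); im=c["color"].copy()
C=np.array([.620,-.276,.03]); e=np.array([-.129,-.992,0]); f=np.array([.992,-.129,0])
for i in range(-1,2):
    P=[proj(c,C+e*(50*i+a)/1000+f*b/1000) for a,b in((-23.5,-23.5),(-23.5,23.5),(23.5,23.5),(23.5,-23.5))]
    cv2.polylines(im,[np.array(P).round().astype(int)],True,(0,200,0),1)
c["color"]=im; save(c,"w3",None,1.4); print(rows([.6135,-.3255,.19],-7.4),manip.state()["opening"])
E
```

```text
(array([-2.2, -1.7,  5.4]), np.float64(0.8331299641993724), array([-33.8,  13.6,  84.2,  -0. ,  82.2, -27.3])) 0.3010270604016595
```

View pics/w3.png

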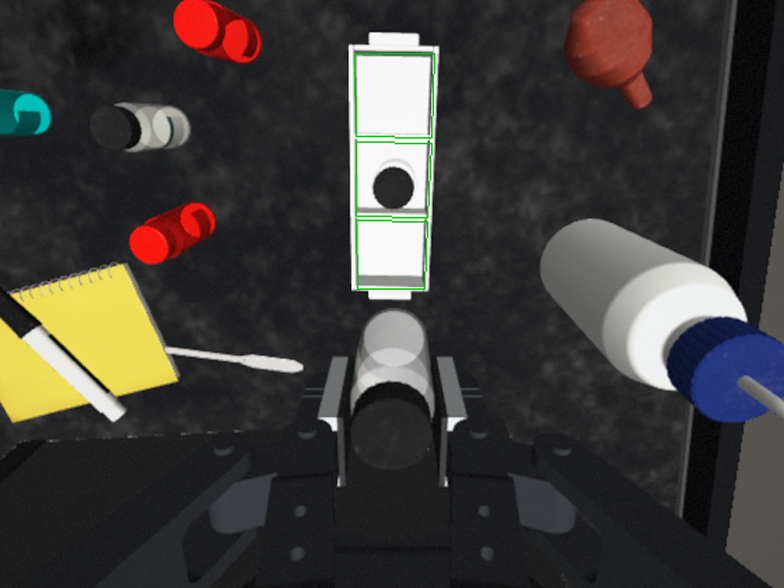

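The drawn bay outlines match the tray to about a pixel, and the vial is held straight. vial_a's cap is at (117,128). I lower vial_b into its bay.

Emit:
{"op": "step_arm", "data": {
  "steps": "-2 -2 45 0 0 0 1;-2 -2 90 0 0 0 1;-2 -2 125 0 0 0 1;-2 -2 145 0 0 0 1;-2 -2 154 0 0 0 1;-2 -2 154 0 0 0 1;-2 -2 154 0 0 0 1"
}}

```text
time: 9.5
eef_pos: [0.6141, -0.3258, 0.0427]
tool_rot: [[0.116, 0.993, 0.002], [0.993, -0.116, -0.001], [-0.001, 0.002, -1.0]]
contact_force: [-0.4, 0.2, -0.3]
opening: 0.298
gripper_force: 25.0
```

Emit:
{"op": "step_arm", "data": {
  "steps": "0 0 1 0 0 0 0.1;0 0 1 0 0 0 0.1;0 0 1 0 0 0 0;0 0 1 0 0 0 0;0 0 -40 0 0 0 0;0 0 -85 0 0 0 0;0 0 -130 0 0 0 0;0 0 -130 0 0 0 0"
}}

```text
time: 10.3
eef_pos: [0.6172, -0.3281, 0.1816]
tool_rot: [[0.117, 0.993, 0.013], [0.993, -0.117, -0.009], [-0.007, 0.014, -1.0]]
contact_force: [0.2, -0.8, 1.7]
opening: 0.501
gripper_force: 0.0
```

```bash
python3 - <<'E'
from h import *
import pickle
w=pickle.load(open("w3.pkl","rb"))
# vial_a cap top from w3
g=cv2.cvtColor(w["color"],cv2.COLOR_RGB2GRAY)
print("va",ray(w,115/1.4,129/1.4,.068),"foot far edge",ray(w,183/1.4,127/1.4,0))
for n in("wrist","top"):
    c=cam(n); pickle.dump(c,open("n_"+n+".pkl","wb"))
    if n=="wrist": save(c,"w4",None,1)
print(rows([.475,-.217,.16],-7.4))
E
```

```text
va [ 0.47422998 -0.22740414  0.068     ] foot far edge [ 0.48275042 -0.22834418  0.        ]
(array([  92.1, -151.1,   13.1]), np.float64(0.6698735572221608), array([-34.1,  14.3,  85.5,   0. ,  80. , -27.4]))
```

View pics/w4.png

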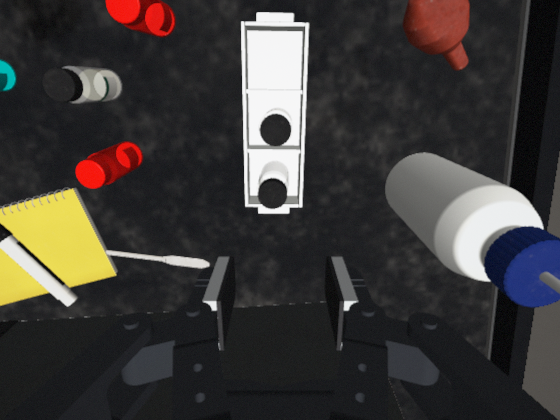

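vial_b stands upright in its bay at (272,192), and vial_c is undisturbed at (275,129). Next is vial_a, with its cap at (63,85).

Emit:
{"op": "step_arm", "data": {
  "steps": "20 -45 0 0 0 0 0;45 -88 0 0 0 0 0;70 -130 0 0 0 0 0;83 -151 10 0 0 0 0;83 -151 10 0 0 0 0;83 -151 10 0 0 0 0"
}}

```text
time: 11.0
eef_pos: [0.4722, -0.2247, 0.1596]
tool_rot: [[0.117, 0.993, -0.002], [0.993, -0.117, 0.001], [0.001, -0.002, -1.0]]
contact_force: [-1.0, -0.4, 0.3]
opening: 0.497
gripper_force: 0.0
```

```bash
python3 - <<'E'
from h import *
import pickle
c=cam("wrist"); save(c,"w5",None,1); pickle.dump(c,open("w5.pkl","wb"))
print(rows([.474,-.226,.036]),proj(c,[.474,-.226,.068]))
E
```

```text
(array([ -0.5,   1.1, 124.5]), None, array([-33.6,  -7.8, 109.8,  -0. ,  78. , -26.9])) (np.float64(284.453577862495), np.float64(208.22439212175087))
```

View pics/w5.png

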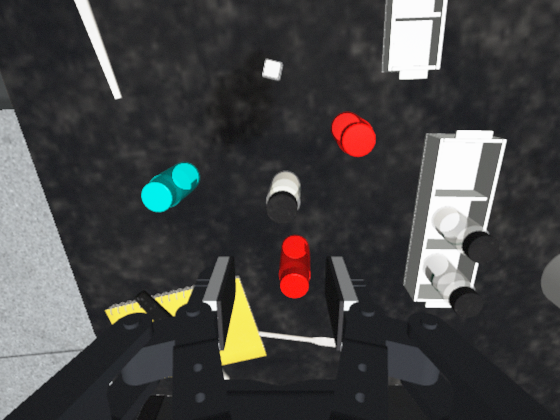

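vial_a's cap is at (282,207), which matches the estimate. I descend and grasp it.

Emit:
{"op": "step_arm", "data": {
  "steps": "0 0 45 0 0 0 0;0 0 85 0 0 0 0;0 0 115 0 0 0 0;0 0 124 0 0 0 0;0 0 124 0 0 0 0;0 0 124 0 0 0 1;0 0 124 0 0 0 1;0 0 124 0 0 0 1"
}}

```text
time: 11.85
eef_pos: [0.4744, -0.2262, 0.0393]
tool_rot: [[0.117, 0.993, 0.003], [0.993, -0.117, -0.002], [-0.002, 0.003, -1.0]]
contact_force: [0.3, -0.2, 3.3]
opening: 0.299
gripper_force: 26.9
```

Emit:
{"op": "step_arm", "data": {
  "steps": "0 0 0 0 0 0 1;0 0 0 0 0 0 1;0 0 -30 0 0 0 1;0 0 -75 0 0 0 1;0 0 -120 0 0 0 1;0 0 -120 0 0 0 1"
}}

```text
time: 12.45
eef_pos: [0.4768, -0.2277, 0.1655]
tool_rot: [[0.117, 0.993, 0.012], [0.993, -0.117, -0.008], [-0.006, 0.012, -1.0]]
contact_force: [1.1, -0.6, 0.7]
opening: 0.296
gripper_force: 26.5
```

```bash
python3 - <<'E'
from h import *
print(rows([.6265,-.2265,.16],-7.4),manip.state()["opening"],manip.state()["gripper_force"])
E
```

```text
(array([ 18.8, 148.5,   7.2]), np.float64(0.6769111733674293), array([-33.6,  -8. , 109.5,   0. ,  77.7, -26.9])) 0.29633416447600386 26.54409388647764
```

Emit:
{"op": "step_arm", "data": {
  "steps": "6 45 0 0 0 0 1;12 92 0 0 0 0 1;17 132 0 0 0 0 1;19 148 0 0 0 0 1;19 148 0 0 0 0 1;19 148 0 0 0 0 1;19 148 0 0 0 0 1"
}}

```text
time: 13.15
eef_pos: [0.621, -0.2237, 0.1567]
tool_rot: [[0.118, 0.993, -0.001], [0.993, -0.118, 0.0], [0.0, -0.001, -1.0]]
contact_force: [-0.4, 0.5, 0.3]
opening: 0.294
gripper_force: 26.5
```

```bash
python3 - <<'E'
from h import *
c=cam("wrist"); save(c,"w6",None,1)
print(rows([.6265,-.2265,.0425],-7.4),manip.state()["opening"],manip.state()["gripper_force"])
E
```

```text
(array([ -2. ,   5.8, 114.5]), np.float64(0.6316011943333422), array([-26.3,  10.8,  91.2,  -0. ,  78.1, -19.5])) 0.2955662641114223 26.517765796015738
```

View pics/w6.png

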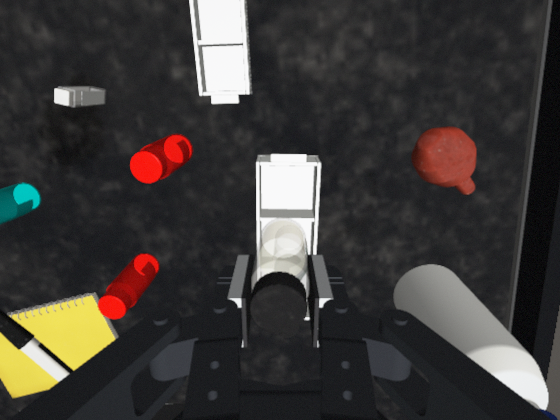

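vial_a is held and hangs in front of the tray's near bay at (290,190). I lower it there.

Emit:
{"op": "step_arm", "data": {
  "steps": "-2 6 40 0 0 0 1;-2 6 75 0 0 0 1;-2 6 100 0 0 0 1;-2 6 110 0 0 0 1;-2 6 114 0 0 0 1;-2 6 114 0 0 0 1"
}}

```text
time: 13.8
eef_pos: [0.6282, -0.2269, 0.0443]
tool_rot: [[0.118, 0.993, 0.001], [0.993, -0.118, -0.001], [-0.0, 0.001, -1.0]]
contact_force: [0.0, 0.1, -0.5]
opening: 0.29
gripper_force: 26.5
```

Emit:
{"op": "step_arm", "data": {
  "steps": "0 0 1 0 0 0 0.1;0 0 1 0 0 0 0.1;0 0 1 0 0 0 0;0 0 1 0 0 0 0;0 0 -40 0 0 0 0;0 0 -85 0 0 0 0;0 0 -130 0 0 0 0;0 0 -130 0 0 0 0"
}}

```text
time: 14.6
eef_pos: [0.6323, -0.2286, 0.1834]
tool_rot: [[0.117, 0.993, 0.014], [0.993, -0.117, -0.007], [-0.005, 0.015, -1.0]]
contact_force: [1.2, -1.5, 0.2]
opening: 0.502
gripper_force: 0.0
```

```bash
python3 - <<'E'
from h import *
c=cam("wrist"); cv2.imwrite("pics/w7.png",c["color"][:,:,::-1]); 
import pickle; pickle.dump(c,open("w7.pkl","wb"))
t=cam("top"); pickle.dump(t,open("t7.pkl","wb"))
a=cv2.resize(t["color"][150:245,330:440],None,fx=4,fy=4)[:380,:440]; b=c["color"][:380,:360]
cv2.imwrite("pics/w7.png",np.hstack([a,b])[:,:,::-1])
print(manip.state()["eef_pos"],rows([.476,-.131,.13],-5))
E
```

```text
[ 0.62905551 -0.22703366  0.17586868] (array([  77.5, -163.4,   45.1]), np.float64(-1.7340513313518642), array([-26.2,  10.8,  89.3,   0. ,  79.6, -19.5]))
```

View pics/w7.png

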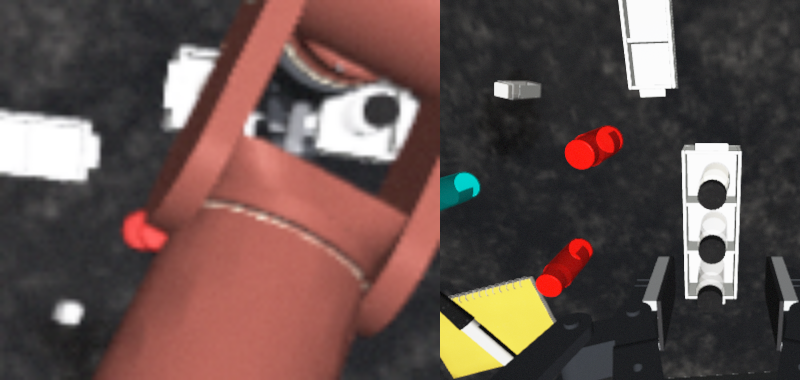

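All three vials stand upright in the tray, at (713,185), (712,245) and (710,290). Now the cuvette: I measure its stopper position and angle.

```bash
cat > cuv.py <<'E'
from h import *
import pickle
def cuv(c,box,z=.051,thr=150):
    x0,y0,x1,y1=box; g=c["color"].min(2); m=np.zeros_like(g); m[y0:y1,x0:x1]=(g[y0:y1,x0:x1]>thr)*255
    k=max(cv2.findContours(m,0,1)[0],key=cv2.contourArea); b=cv2.boxPoints(cv2.minAreaRect(k)); w=np.array([ray(c,*q,z) for q in b]); e=w[1]-w[0];f=w[2]-w[1]
    print(w.mean(0).round(4),np.linalg.norm(e)*1e3,np.degrees(np.arctan2(e[1],e[0])),np.linalg.norm(f)*1e3,np.degrees(np.arctan2(f[1],f[0])),b.mean(0))
E
python3 - <<'E'
from cuv import *
w5=pickle.load(open("w5.pkl","rb"))
for t in(120,150,180): cuv(w5,(250,50,295,90),.051,t)
w7=pickle.load(open("w7.pkl","rb"))
for t in(150,180,200,215): cuv(w7,(40,70,110,110),.051,t)
E
```

```text
[ 0.4764 -0.1295  0.051 ] 12.214438195565373 68.99452345931192 12.743185133951487 -18.31659331573797 [271.97647  69.10589]
[ 0.4763 -0.1295  0.051 ] 11.31428575662141 67.40531203570222 12.422219370386406 -19.73331401277683 [271.82355  69.2059 ]
[ 0.4762 -0.1292  0.051 ] 10.677103284608872 67.41800905792691 11.75850557950174 -19.733270409600056 [271.70587   68.676476]
[ 0.4785 -0.1292  0.051 ] 12.598903482957391 70.99672782408952 14.257154235750193 -6.682286735945743 [63.5 89.5]
[ 0.4762 -0.129   0.051 ] 9.761247959631786 -6.684571562259487 11.094589553247063 -108.32035113103426 [60.5 89.5]
[ 0.4762 -0.129   0.051 ] 9.761247959631786 -6.684571562259487 11.094589553247063 -108.32035113103426 [60.5 89.5]
[ 0.4761 -0.1293  0.051 ] 9.770070912673626 -6.686860596498333 10.364400250099319 -108.3203511310344 [60.5 90. ]
```

Emit:
{"op": "step_arm", "data": {
  "steps": "22 -45 0 0 0 5 0;43 -88 0 0 0 10 0;64 -132 10 0 0 13 0;79 -163 40 0 0 13 0;79 -163 55 0 0 13 0;79 -163 55 0 0 13 0.1;79 -163 55 0 0 13 0.1;79 -163 55 0 0 13 0.1"
}}

```text
time: 15.5
eef_pos: [0.4772, -0.13, 0.1199]
tool_rot: [[0.338, 0.941, 0.002], [0.941, -0.338, -0.001], [-0.0, 0.003, -1.0]]
contact_force: [1.1, 0.1, 0.3]
opening: 0.451
gripper_force: 0.0
```

```bash
python3 - <<'E'
from cuv import *
c=cam("wrist"); pickle.dump(c,open("w8.pkl","wb"))
u,v=proj(c,[.4762,-.1295,.051]); print(u,v)
u,v=int(u),int(v)
for t in(150,180,210): cuv(c,(u-30,v-30,u+30,v+30),.051,t)
print(rows([.4762,-.1295,.022],-20))
save(c,"w8",(160,110,400,290),3)
E
```

```text
279.8473182330792 217.57387716600795
[ 0.4774 -0.1265  0.051 ] 15.736436403667293 69.7930999832035 11.899923761755428 -19.780369887391092 [280. 213.]
[ 0.4769 -0.1267  0.051 ] 11.25015492897746 -19.780946074657102 15.039104401924115 -109.27020578172896 [279.5 213.5]
[ 0.477  -0.1275  0.051 ] 10.620929113153048 -19.782681698956942 12.19912782384341 -109.27020578172883 [280.  214.5]
(array([ 0.2, -1.5, 98. ]), np.float64(0.24276113563674073), array([-23.9,  -9.8, 115.6,  -0. ,  74. ,  -4.1]))
```

View pics/w8.png

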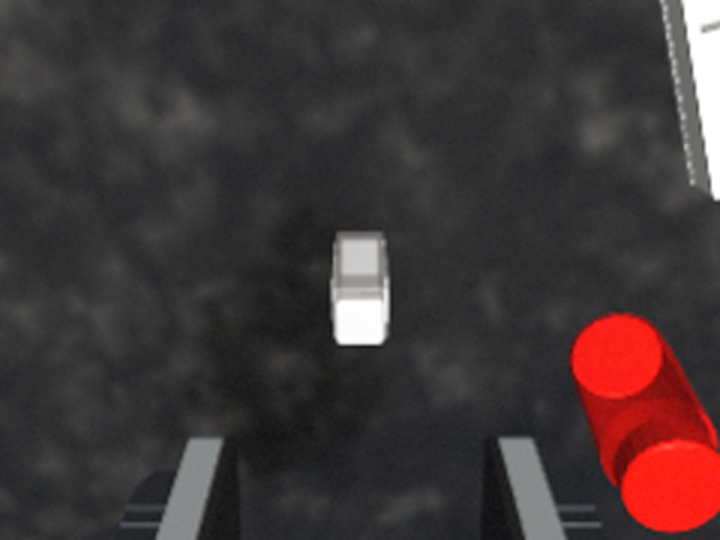

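The cuvette is squared to the fingers and centred, with its stopper at (360,318). The red look-alike is well clear. I descend and grip.

Emit:
{"op": "step_arm", "data": {
  "steps": "1 -1 40 0 0 0 0.1;1 -1 75 0 0 0 0.1;1 -1 93 0 0 0 0.1;1 -1 97 0 0 0 0.1;1 -1 97 0 0 0 0.1;1 -1 97 0 0 0 1;1 -1 97 0 0 0 1;1 -1 97 0 0 0 1",
  "squeeze": 20
}}

```text
time: 16.35
eef_pos: [0.4763, -0.1284, 0.0232]
tool_rot: [[0.338, 0.941, 0.003], [0.941, -0.338, -0.002], [-0.0, 0.004, -1.0]]
contact_force: [0.6, -0.3, 4.1]
opening: 0.144
gripper_force: 26.4
```

Emit:
{"op": "step_arm", "data": {
  "steps": "0 0 0 0 0 0 1;0 0 0 0 0 0 1;0 0 0 0 0 0 1"
}}

```text
time: 16.65
eef_pos: [0.4763, -0.1284, 0.0231]
tool_rot: [[0.338, 0.941, 0.003], [0.941, -0.338, -0.001], [-0.0, 0.004, -1.0]]
contact_force: [-0.0, -0.3, 6.1]
opening: 0.145
gripper_force: 26.8
```

Emit:
{"op": "step_arm", "data": {
  "steps": "0 0 -30 0 0 0 1;0 0 -70 0 0 0 1;0 0 -90 0 0 0 1;0 0 -90 0 0 0 1"
}}

```text
time: 17.05
eef_pos: [0.4771, -0.1287, 0.1154]
tool_rot: [[0.338, 0.941, 0.007], [0.941, -0.338, -0.003], [-0.0, 0.008, -1.0]]
contact_force: [0.6, -0.4, -0.5]
opening: 0.14
gripper_force: 26.0
```

```bash
python3 - <<'E'
from cuv import *
s=manip.state(); print(s["eef_pos"],s["opening"],s["gripper_force"])
for sg in(1,-1): print(sg,rows([.588-.087*.0185*sg,-.1045-.996*.0185*sg,.1],-5))
E
```

```text
[ 0.47714786 -0.12866714  0.11539452] 0.14033698408850476 26.004289984703064
1 (array([ 42.3, 100.8,  16.1]), np.float64(-14.731784085387076), array([-23.7,  -9.7, 116. ,   0. ,  73.2,  -4. ]))
-1 (array([78.1, 91.4, 16.1]), np.float64(-14.731784085387076), array([-23.7,  -9.7, 116. ,   0. ,  73.2,  -4. ]))
```

Emit:
{"op": "step_arm", "data": {
  "steps": "18 44 0 0 0 -7 1;36 86 0 0 0 -15 1;42 101 0 0 0 -15 1;42 101 0 0 0 -15 1;42 101 0 0 0 -15 1;42 101 0 0 0 -15 1"
}}

```text
time: 17.65
eef_pos: [0.5824, -0.1221, 0.1101]
tool_rot: [[0.083, 0.997, -0.002], [0.997, -0.083, 0.001], [0.0, -0.002, -1.0]]
contact_force: [-0.5, 0.8, 1.0]
opening: 0.141
gripper_force: 26.0
```

```bash
python3 - <<'E'
from cuv import *
print(manip.state()["eef_pos"],rows([.5864,-.1229,.0265],-5))
c=cam("wrist"); im=c["color"].copy()
C=np.array([.588,-.1045,.02]); e=np.array([-.087,-.996,0]); f=np.array([.996,-.087,0])
for i in(-1,1):
    P=[proj(c,C+e*(18.5*i+a)/1000+f*b/1000) for a,b in((-17,-17),(-17,17),(17,17),(17,-17))]
    cv2.polylines(im,[np.array(P).round().astype(int)],True,(0,200,0),1)
c["color"]=im; save(c,"w9",(130,60,430,300),2.4)
E
```

```text
[ 0.58239948 -0.12206523  0.11011   ] (array([-0.5,  4.3, 83.6]), np.float64(0.239519382556324), array([-19. ,   5. , 102.3,  -0. ,  72.8, -14.2]))
```

View pics/w9.png

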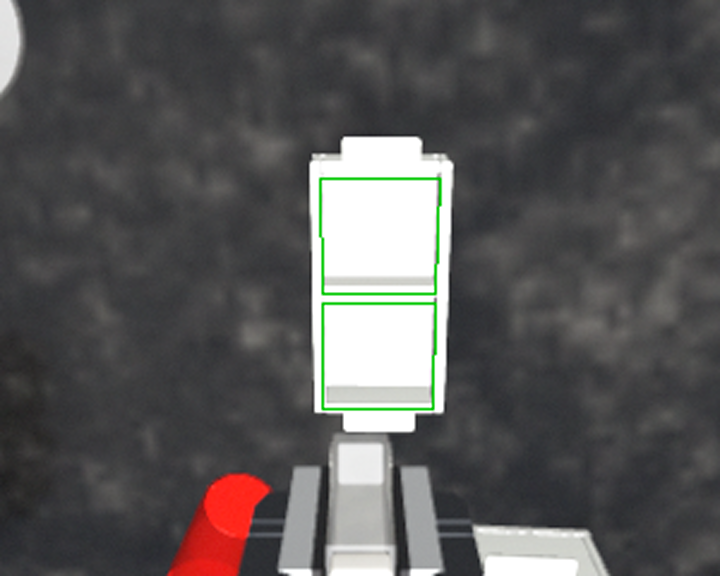

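The bay outlines match the tray to within about 1.5 mm, and the cuvette hangs straight at (360,460). I lower and release it.

Emit:
{"op": "step_arm", "data": {
  "steps": "1 4 35 0 0 0 1;1 4 65 0 0 0 1;1 4 80 0 0 0 1;1 4 83 0 0 0 1;1 4 83 0 0 0 1;1 4 83 0 0 0 1;1 4 83 0 0 0 1"
}}

```text
time: 18.4
eef_pos: [0.5891, -0.122, 0.03]
tool_rot: [[0.083, 0.997, 0.003], [0.997, -0.083, -0.001], [-0.001, 0.003, -1.0]]
contact_force: [0.2, 0.5, -0.2]
opening: 0.142
gripper_force: 26.0
```

Emit:
{"op": "step_arm", "data": {
  "steps": "0 0 0 0 0 0 0.4;0 0 0 0 0 0 0.4;0 0 0 0 0 0 0.4;0 0 0 0 0 0 0.4;0 0 -40 0 0 0 0.2;0 0 -85 0 0 0 0;0 0 -130 0 0 0 -0.3;0 0 -130 0 0 0 -0.3"
}}

```text
time: 19.2
eef_pos: [0.5927, -0.1231, 0.1673]
tool_rot: [[0.082, 0.996, 0.014], [0.997, -0.082, -0.005], [-0.004, 0.014, -1.0]]
contact_force: [0.2, 0.2, 0.6]
opening: 0.655
gripper_force: 0.0
```

```bash
python3 - <<'E'
from cuv import *
print(manip.state()["eef_pos"])
t=pickle.load(open("top.pkl","rb")); 
def cap(c,box):
    h=cv2.cvtColor(c["color"],cv2.COLOR_RGB2HSV); x0,y0,x1,y1=box; m=np.zeros(h.shape[:2],np.uint8); m[y0:y1,x0:x1]=cv2.inRange(h,(105,120,40),(130,255,255))[y0:y1,x0:x1]
    k=max(cv2.findContours(m,0,1)[0],key=cv2.contourArea); (u,v),(a,b),_=cv2.fitEllipse(k); return u,v,a,b
u,v,a,b=cap(t,(250,215,290,250)); print(ray(t,u,v,.018),a,b,(a+b)/2/t["f"]*1.4)
w=pickle.load(open("w1.pkl","rb")); u,v,a,b=cap(w,(0,130,90,220)); print(ray(w,u,v,.014),u,v)
print(rows([.458,.078,.13],90))
c=cam("wrist"); save(c,"w10",(150,60,500,390),1.7)
E
```

```text
[ 0.59265381 -0.12307494  0.16734572]
[0.4599597  0.07923108 0.018     ] 13.820403099060059 14.045348167419434 0.03745134523631258
[0.45985424 0.0832155  0.014     ] 40.416465759277344 173.07406616210938
(array([ 189.4, -151.3,   34.5]), np.float64(85.27376344649059), array([-18.8,   2.5,  99.2,   0. ,  77.5, -14. ]))
```

View pics/w10.png

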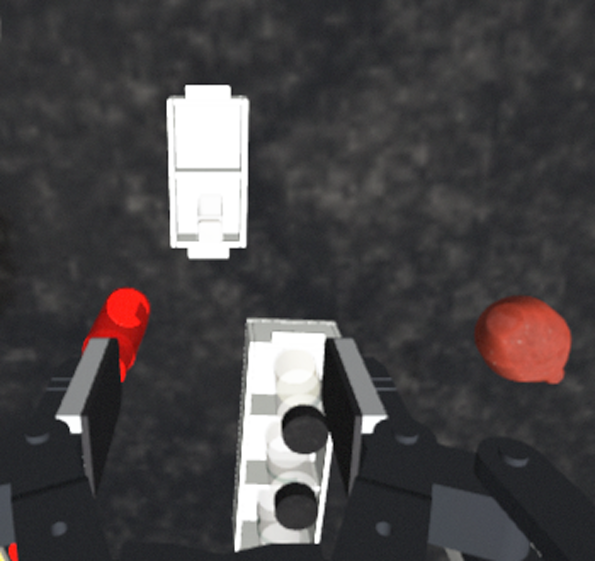

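The cuvette stands in its bay at (210,215), and the vials are fine. Now the cap. I have no picture views left, so I check numerically from here.

Emit:
{"op": "step_arm", "data": {
  "steps": "38 -30 0 0 0 0 -0.6;76 -60 0 0 0 0 -0.6;114 -90 0 0 0 0 -0.6;152 -120 0 0 0 0 -0.6;191 -149 0 0 0 0 -0.6;191 -149 0 0 0 0 -0.6;191 -149 40 0 0 0 -0.6;191 -149 40 0 0 0 -0.6"
}}

```text
time: 20.05
eef_pos: [0.451, 0.081, 0.1125]
tool_rot: [[0.082, 0.997, -0.011], [0.997, -0.082, -0.0], [-0.001, -0.011, -1.0]]
contact_force: [0.3, -0.2, -0.5]
opening: 0.8
gripper_force: 0.0
```

```bash
cat > cap.py <<'E'
from cuv import *
def capm(c,z=.018):
    h=cv2.cvtColor(c["color"],cv2.COLOR_RGB2HSV); m=cv2.inRange(h,(105,120,30),(130,255,255))
    for k in cv2.findContours(m,0,1)[0]:
        if cv2.contourArea(k)>60:
            (u,v),(a,b),_=cv2.fitEllipse(k); print("blue",round(u),round(v),a,b,ray(c,u,v,z).round(4))
E
python3 - <<'E'
from cap import *
c=cam("wrist"); pickle.dump(c,open("w11.pkl","wb")); print(proj(c,[.46,.08,.018])); capm(c,.015); print(manip.state()["eef_pos"],manip.state()["opening"],rows([.46,.08,.001]))
E
```

```text
(np.float64(295.13769258159925), np.float64(205.79353045015384))
blue 132 285 9.187419891357422 86.53833770751953 [0.3216 0.0204 0.015 ]
blue 109 202 12.954614639282227 27.930727005004883 [0.3205 0.0929 0.015 ]
blue 295 202 50.212764739990234 52.67852020263672 [0.4599 0.0819 0.015 ]
[0.4524793  0.08081903 0.11477212] 0.8033772246440016 (array([-1.000e-01,  8.500e+00,  1.137e+02]), None, array([  0.8, -14.3, 120. ,  -0. ,  74.8,   5.6]))
```

Emit:
{"op": "step_arm", "data": {
  "steps": "1 6 40 0 0 0 -0.6;1 6 75 0 0 0 -0.6;1 6 75 0 0 0 -0.6;1 6 75 0 0 0 -0.6"
}}

```text
time: 20.5
eef_pos: [0.4617, 0.0811, 0.044]
tool_rot: [[0.083, 0.997, -0.001], [0.997, -0.083, -0.0], [-0.0, -0.001, -1.0]]
contact_force: [0.2, -0.5, 0.5]
opening: 0.798
gripper_force: 0.0
```

```bash
python3 - <<'E'
from cap import *
print(manip.state()["eef_pos"],rows([.46,.081,.001]))
E
```

```text
[0.46173389 0.08112629 0.04398445] (array([-0.3, -1.7, 43. ]), None, array([  0.9,  -7.3, 121.5,  -0. ,  65.8,   5.6]))
```

Emit:
{"op": "step_arm", "data": {
  "steps": "0 -2 30 0 0 0 -0.6;0 -2 40 0 0 0 -0.6;0 -2 43 0 0 0 -0.6;0 -2 43 0 0 0 -0.6;0 -2 43 0 0 0 0.6;0 -2 43 0 0 0 0.6;0 -2 43 0 0 0 0.6;0 -2 43 0 0 0 0.6",
  "squeeze": 25
}}

```text
time: 21.3
eef_pos: [0.4604, 0.0818, 0.0017]
tool_rot: [[0.082, 0.997, 0.002], [0.997, -0.082, -0.0], [0.0, 0.002, -1.0]]
contact_force: [-1.7, 0.7, 6.0]
opening: 0.429
gripper_force: 25.1
```

Emit:
{"op": "step_arm", "data": {
  "steps": "0 0 0 0 0 0 0.6;0 0 0 0 0 0 0.6;0 0 0 0 0 0 0.6"
}}

```text
time: 21.6
eef_pos: [0.4604, 0.0818, 0.0017]
tool_rot: [[0.082, 0.997, 0.002], [0.997, -0.082, -0.0], [0.0, 0.002, -1.0]]
contact_force: [-1.9, 0.1, 6.0]
opening: 0.426
gripper_force: 25.2
```

Emit:
{"op": "step_arm", "data": {
  "steps": "0 0 -20 0 0 0 0.6;0 0 -50 0 0 0 0.6;0 0 -70 0 0 0 0.6;0 0 -70 0 0 0 0.6"
}}

```text
time: 22.0
eef_pos: [0.4622, 0.0818, 0.0739]
tool_rot: [[0.082, 0.997, 0.007], [0.997, -0.082, 0.0], [0.001, 0.007, -1.0]]
contact_force: [0.3, -1.2, -0.2]
opening: 0.428
gripper_force: 25.3
```

```bash
python3 - <<'E'
from cap import *
c=cam("wrist"); capm(c,.085); s=manip.state(); print(s["eef_pos"],s["opening"],s["gripper_force"],rows([.588,.066,.07]))
t=pickle.load(open("top.pkl","rb")); 
c2=cam("wrist"); g=c2["color"]; print(proj(c2,[.588,.066,.012]))
# dish rim from first scene/top via ellipse on bright, unsaturated blob
x0,y0,x1,y1=248,160,300,212; h=cv2.cvtColor(t["color"],cv2.COLOR_RGB2HSV); m=np.zeros(h.shape[:2],np.uint8); m[y0:y1,x0:x1]=(h[y0:y1,x0:x1,2]>110)*255
k=max(cv2.findContours(m,0,1)[0],key=cv2.contourArea); (u,v),(a,b),_=cv2.fitEllipse(cv2.convexHull(k)); print(ray(t,u,v,.012),(a+b)/2/t["f"]*1.4)
E
```

```text
blue 86 315 11.501143455505371 79.8227310180664 [0.3701 0.0732 0.085 ]
blue 280 284 85.58068084716797 90.09049987792969 [0.4609 0.0822 0.085 ]
blue 60 225 16.037689208984375 35.29564666748047 [0.3714 0.1184 0.085 ]
[0.46078142 0.08176552 0.07191492] 0.42531272158621386 25.300760201644152 (array([ -5.2, 128.1,   2.4]), None, array([  0.9, -10.1, 121. ,  -0. ,  68.9,   5.7]))
(np.float64(477.2378204429999), np.float64(230.67628903710062))
[0.58754681 0.06752718 0.012     ] 0.12049174071952208
```

Emit:
{"op": "step_arm", "data": {
  "steps": "-2 42 0 0 0 0 0.6;-4 85 0 0 0 0 0.6;-5 115 0 0 0 0 0.6;-5 127 0 0 0 0 0.6;-5 127 0 0 0 0 0.6;-5 127 0 0 0 0 0.6;-5 127 30 0 0 0 0.6;-5 127 30 0 0 0 0.6"
}}

```text
time: 22.9
eef_pos: [0.5807, 0.0666, 0.0361]
tool_rot: [[0.082, 0.997, -0.009], [0.997, -0.082, 0.0], [-0.001, -0.009, -1.0]]
contact_force: [-1.5, 0.3, -1.4]
opening: 0.427
gripper_force: 25.3
```

```bash
python3 - <<'E'
from cap import *
s=manip.state();print(s["eef_pos"],s["opening"],rows([.588,.067,.005]))
E
```

```text
[0.58068525 0.06661486 0.03613172] 0.42681506494130883 (array([ 1. ,  7.5, 31.1]), None, array([ -0.8,   9.3, 105.5,   0. ,  65.7,   4. ]))
```

Emit:
{"op": "step_arm", "data": {
  "steps": "0 0 15 0 0 0 0.6;0 0 25 0 0 0 0.6;0 0 30 0 0 0 0.6;0 0 33 0 0 0 0.6;0 0 33 0 0 0 0.6;0 0 33 0 0 0 0.6;0 0 33 0 0 0 0.6"
}}

```text
time: 23.6
eef_pos: [0.5861, 0.0663, 0.0079]
tool_rot: [[0.083, 0.997, 0.001], [0.997, -0.083, -0.0], [0.0, 0.001, -1.0]]
contact_force: [0.7, -1.5, -0.5]
opening: 0.424
gripper_force: 25.3
```

Emit:
{"op": "step_arm", "data": {
  "steps": "0 0 2 0 0 0 0.6;0 0 4 0 0 0 0.6;0 0 4 0 0 0 0.6;0 0 4 0 0 0 0;0 0 4 0 0 0 -0.2;0 0 4 0 0 0 -0.2;0 0 4 0 0 0 -0.2;0 0 4 0 0 0 -0.2"
}}

```text
time: 24.4
eef_pos: [0.5855, 0.0663, 0.0032]
tool_rot: [[0.083, 0.997, -0.0], [0.997, -0.083, -0.0], [-0.0, -0.0, -1.0]]
contact_force: [1.1, -0.1, 0.3]
opening: 0.601
gripper_force: 0.0
```

Emit:
{"op": "step_arm", "data": {
  "steps": "0 0 -40 0 0 0 -0.2;0 0 -85 0 0 0 -0.2;0 0 -130 0 0 0 -0.2;-20 -50 -170 0 0 0 -0.2;-20 -100 -200 0 0 0 -0.2;-20 -150 -200 0 0 0 -0.2;-20 -200 -200 0 0 0 -0.2;-20 -200 -200 0 0 0 -0.2"
}}

```text
time: 25.2
eef_pos: [0.382, 0.0631, 0.2034]
tool_rot: [[0.082, 0.997, 0.001], [0.997, -0.082, 0.0], [0.0, 0.001, -1.0]]
contact_force: [1.2, -1.0, 0.6]
opening: 0.598
gripper_force: 0.0
```

```bash
python3 - <<'E'
from cap import *
s=manip.state();print(s["eef_pos"],s["time"],s["contact_force"])
t=cam("top"); S=cam("scene")
print("top");capm(t,.02);print("scene");capm(S,.02)
# dark cap tops of the vials vs expectation, blobs near predicted pixels
for c in(t,S):
  g=c["color"].max(2)
  for p in([.6135,-.3255,.071],[.620,-.276,.071],[.6265,-.2265,.071]):
    u,v=map(int,proj(c,p)); m=np.zeros_like(g); m[v-9:v+10,u-9:u+10]=(g[v-9:v+10,u-9:u+10]<60)*255
    q=cv2.moments(m); print(p, ray(c,q["m10"]/q["m00"],q["m01"]/q["m00"],.068).round(3) if q["m00"] else None)
E
```

```text
[0.38199244 0.06311384 0.20336081] 25.2 [ 1.22309979 -0.99130073  0.55142563]
top
blue 11 373 14.928583145141602 21.926830291748047 [0.071  0.7508 0.02  ]
blue 275 186 12.100005149841309 12.34433364868164 [0.584  0.0635 0.02  ]
blue 449 115 15.30925464630127 17.166141510009766 [ 0.7864 -0.3995  0.02  ]
scene
blue 489 225 12.017122268676758 19.577247619628906 [ 0.8964 -0.3304  0.02  ]
blue 293 197 9.078362464904785 12.558614730834961 [0.5857 0.0626 0.02  ]
[0.6135, -0.3255, 0.071] [ 0.621 -0.331  0.068]
[0.62, -0.276, 0.071] [ 0.63  -0.281  0.068]
[0.6265, -0.2265, 0.071] [ 0.636 -0.229  0.068]
[0.6135, -0.3255, 0.071] [ 0.62  -0.327  0.068]
[0.62, -0.276, 0.071] [ 0.626 -0.275  0.068]
[0.6265, -0.2265, 0.071] [ 0.635 -0.218  0.068]
```

The cap sits at (0.585, 0.063), inside the dish. The vials and cuvette stand where they were released, and the arm is clear.

```bash
python3 -c "
from rig import order
print(order.job_done())"
```

```text
the job is handed in; nothing more can be done
None
```

I handed in the job at about 25 s of robot time, with no verdict shown. Both vials are in the end bays of the vial tray, the cuvette is in the cuvette tray, the cap is in the dish, and `vial_c` is still in the middle bay. I confirmed the vials and cuvette in wrist pictures after release. I located the cap only from the top and scene cameras, about 5 mm from the dish centre. My last numeric check of the vial caps was too biased by the dark background to add anything.

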